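# Hold the clamp bar level over the can clamp

## Robot

A 6-joint arm with a two-finger parallel gripper is mounted at the origin on the work surface. World frame = base frame: x ahead of the robot, y to its left, z up, the work surface at z = 0. Lengths are in m, angles in rad, forces in N, time in s.
With the tool pointing down it reaches from about 0.275 to 0.85 m from the base axis. Payload 5.2 kg.
Tool frame: the origin (TCP) lies at the very end of the fingers, on their centre line; the grasp point (between the pads) lies 19 mm behind it; z points along the fingers, y is the line along which they close (so a half turn about z gives the same grasp; the last joint's range is limited). The gripper opens to 85 mm and grips with 20 to 120 N. Pads are 22 mm wide; open, the fingers measure 114 mm over their backs; the gripper's body (76 mm by 85 mm) begins 54 mm behind the grasp point. The pads swing forward as they close: fully open they stand 13 mm farther back than shut.
Start: joints at [-1.532, 0.259, 1.535, -0, 1.348, -0.203], TCP at [0.132, -0.534, 0.231] pointing down, gripper open.
Joint ranges: [-3.14, 3.14], [-0.91, 2.08], [0.19, 2.58], [-1.22, 4.36], [0.22, 2.71], [-3.12, 3.12]. Speed limits (rad/s): [2.57, 2.57, 3.14, 3.14, 3.14, 3.14].

## Interface

Orientations are given as a rotation vector (axis times angle).
In Python, from cell import state, grab_frame, finish_job gives the robot as it stands.
- The arm moves only by the shell command python3 -m creep 'ROWS' [OPENING] [FORCE]. ROWS is JSON, a list of rows, each an object of numbers: "x", "y", "z": the shift along the tool's x, y, z in m; "wx", "wy", "wz": the turn, a rotation vector about the tool's x, y, z in degrees. A call has 1 to 12 rows; each row shifts and turns the commanded pose from where the row before left it, along the tool's axes as they then stand; what a row does not reach is not made up. A row lasts 1/8 s, in which the tool goes at most 62.5 mm and 10.7 degrees, less where a joint would pass 70% of its speed; a pose out of reach is approached as far as the arm can. A call with a gripper value outside its range is refused whole. OPENING is the closure, from -1 (fully open) to 1 (shut), set as the call begins (- or left out, the last holds). The fingers move at their own pace and stop on an object; FORCE is the grip in N (left out, the last holds). Time passes only in rows, so rows that do not move let the fingers close. It gives the time, the measured TCP pose, the force, the opening and the grip force at its end, in the units of the state.
- state(): the state, without advancing time (a new reading comes with each control period).
- grab_frame(name): name is "scene" or "top"; returns a dict with "image" (480x640x3 uint8, red, green, blue), "fx", "fy", "cx", "cy" (pixels), "k1" (the pictures are not rectified: a ray, as slopes to the right and down, at radius r is drawn at 1 + k1 r^2 times it, then the intrinsics apply), "rvec" (rotation vector, rad) and "tvec" (3), from world to camera coordinates, as OpenCV has them. Camera axes: x right, y down, z forward; pixel columns grow to the right and rows downward; lengths in m; the calibration is good to about 2 mm. A picture is of the moment at which its call begins. There is no depth.
- finish_job(): hands the job in; it is judged then, once.
The state is a dict: "t": time; "joint_pos": joint angles; "qvel": joint speeds; "tau": joint torques, N m; "tool_pos": TCP position; "tcp_rot": TCP orientation; "ft_force": force on the tool from outside, world axes, zero at the start; "wrist_torque": the same for the moment, N m; "opening": opening from 0.0 (shut) to 1.0 (fully open); "grasp_force": force on a finger pad.
Only numpy, scipy, OpenCV 4.12 (cv2) and the standard library are available. Lean on these libraries where they do the work, as an engineer would, in place of code of your own. Each camera call takes 0.05 s, during which the arm holds its last target. There are 200 camera calls.

## Task

A small tin has been left standing on the lid of the paint can in the can clamp: stand it upright in the shallow drip tray and let go of it. Then grip the loose clamp bar at its balance point, which lies off-centre towards its heavy round pad, lift it, and finish still holding it level and motionless over the clamp, the pad centred above the can's lid and the fork above the pin, with about 4 cm of air between pad and lid and the bar touching nothing but your gripper. Do not tip the tin over and leave everything else on the bench where it is.

Things in the scene. Friction and masses are not known exactly. Their poses are not given: they have to be found in the camera images.
- can_clamp: Can clamp, fixed: dark steel base plate 12 mm thick, 330 mm long (x), 70 to 130 mm wide; at +x an immovable silver paint can with paper band (100 mm across, lid 115 mm above the bench), at -x a slim upright steel pin. Origin: underside, midway between can axis (x = +120 mm) and pin axis (x = -120 mm). z up.
- lid_centre (a point): Centre of the top of that can's flat lid, 115 mm above the bench.
- pin_top (a point): Top of the clamp's pin (10 mm thick at the top, 24 mm thick lower down), 125 mm above the bench, 240 mm from the can's axis.
- clamp_bar: Loose clamp bar, 290 mm long, about 0.6 kg, lying flat. Aluminium bar 16 mm wide, underside 8 and top 28 mm above the bench; heavy round steel pad 50 mm across, 28 mm tall, centred at x = +120 mm; fork 40 mm wide, 28 mm tall at x = -145 to -93 mm, slot 16 mm wide. Balance point at x = +56 mm: grip within 20 mm of it. Origin: bench plane, on the bar's centre line; x to the pad, z up.
- bar_pad (a point): Centre of the underside of the clamp bar's round pad (bar frame x = +120 mm).
- bar_fork (a point): Middle of the slot in the clamp bar's fork, on its underside (bar frame x = -125 mm).
- small_tin: The small bare silver tin standing on the lid of the can in the clamp: closed cylinder 56 mm across, 70 mm tall, about 0.18 kg. Origin: centre of its underside.
- drip_tray: Shallow grey plastic drip tray, fixed on the bench: 130 mm (x) by 120 mm (y), walls 4 mm thick and 12 mm high, inner floor 4 mm above the bench. Origin: centre of its underside.
- squat_tin: Bystander: silver tin with paper band standing on the bench, 72 mm across, 75 mm tall. Origin: centre of underside.
- tall_can: Bystander: paint can with grey band, 100 mm across, 130 mm tall. Origin: centre of underside.
- loose_lid: Bystander: steel can lid lying flat, 90 mm across, 6 mm thick. Origin: centre of underside.
- flat_brush: Bystander: paint brush lying on the bench. Origin near its middle, on the bench.
- lid_opener: Bystander: screwdriver used to open lids, lying on the bench. Origin near its middle, on the bench.
- stir_stick: Bystander: flat wooden stirring stick 260 x 24 x 5 mm lying on the bench. Origin: centre of underside.
- pigment_jar: Bystander: brown glass jar with black cap, 60 mm across, 85 mm tall. Origin: centre of underside.
Not all that is in view belongs to the job. What is shaped like the small_tin but green or purple is not meant.

How it is judged:
By the outcome, as a careful person would: the job done as asked, in the order asked, and still so for the second after the job is handed in, while the arm keeps its last pose, push and grip.
It also fails if it takes over 67 s, if anything falls off the work surface, if the arm or the gripper's body presses on something with over 40 N, if the wrist force passes 120 N, or if a joint passes its speed limit or range.

## Working session

There is one attempt and no reset: what is moved stays moved. The work goes in short steps, Python scripts to look and compute and a shell command to move; the robot and the scene stay as the last step left them, time stands still between calls to the robot, and variables do not carry over. Pictures are saved under pics/ and viewed, at most 10 in all, crops included, and the job is handed in when it is done.

```bash
mkdir -p pics; ls
cat > h.py <<'E'
import numpy as np, cv2
from cell import state, grab_frame
from scipy.spatial.transform import Rotation as R
def ray(f,u,v):
    K=np.array([[f["fx"],0,f["cx"]],[0,f["fy"],f["cy"]],[0,0,1.]])
    p=cv2.undistortPoints(np.array([[[u,v]]],float),K,np.array([f["k1"],0,0,0.]))[0,0]
    M=R.from_rotvec(f["rvec"]).as_matrix()
    return -M.T@np.array(f["tvec"]).ravel(), M.T@np.array([p[0],p[1],1.])
def onz(f,u,v,z):
    c,d=ray(f,u,v); return c+d*(z-c[2])/d[2]
def proj(f,P):
    M=R.from_rotvec(f["rvec"]).as_matrix(); q=np.atleast_2d(P)@M.T+np.array(f["tvec"]).ravel()
    s=q[:,:2]/q[:,2:]; s=s*(1+f["k1"]*(s**2).sum(1,keepdims=True))
    return s*[f["fx"],f["fy"]]+[f["cx"],f["cy"]]
def save(f,n): cv2.imwrite(n,f["image"][:,:,::-1])
E
python3 - <<'E'
from h import *
import pickle
for n in("scene","top"):
    f=grab_frame(n);save(f,f"pics/{n}0.png");pickle.dump(f,open(n+"0.pkl","wb"))
    print(n,f["fx"],f["k1"],ray(f,320,240))
print(state())
E
```

```text
pics
scene 462.3032542195597 0.005512618908403011 (array([1.05306033, 0.82269352, 0.864224  ]), array([-0.40501587, -0.65748281, -0.63542898]))
top 622.1983094460354 -0.22233575414216025 (array([0.41212666, 0.02255176, 1.76467475]), array([ 0.10968284, -0.00481496, -0.99398287]))
{'t': 0.1, 'joint_pos': array([-1.53179648e+00,  2.59248921e-01,  1.53596938e+00, -1.87905294e-05,
        1.34801359e+00, -2.02829904e-01]), 'qvel': array([ 0.00044651, -0.00203474, -0.00243645, -0.00013162,  0.00090052,
        0.00074859]), 'tau': array([ 1.58564839e-03, -4.46969998e+01, -2.91247612e+01, -3.95307006e-04,
        6.14130564e-03, -2.09835417e-05]), 'tool_pos': array([ 0.13169514, -0.53350878,  0.23057095]), 'tcp_rot': array([-3.11703084e+00, -3.78749582e-01, -1.81908286e-04]), 'ft_force': array([-0.25743476,  0.58207359, -0.41900236]), 'wrist_torque': array([ 0.01310973, -0.0209613 ,  0.02636806]), 'grasp_force': 0.0, 'opening': 1.001206427596941}
```

View pics/scene0.png

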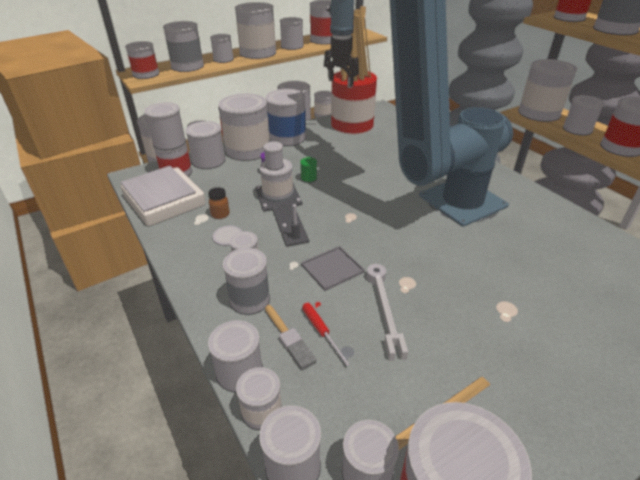

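View pics/top0.png

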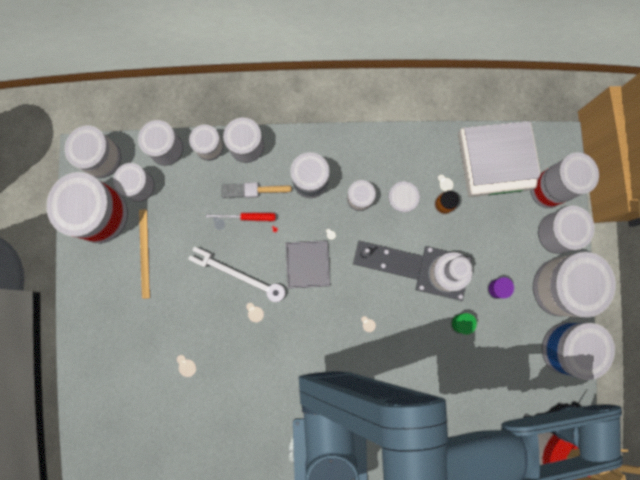

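The top view shows the clamp with its can at (450,272) and a bare silver tin on the lid at (459,268). The bar runs from its pad at (275,292) to its fork at (200,256), and the tray is at (308,263). In the scene view the tin is at (273,156), the bar's pad at (376,270) and the tray at (334,267).

Candidates for the tin, in top-view pixels:
- Silver tin at (459,268): it stands on the clamp can's lid and is bare metal, so it fits.
- Purple tin at (502,287) and green tin at (465,323): these are decoys.
- Silver tin at (361,194): it stands on the bench, so it's the squat tin.

I'll confirm this with one enlarged crop.

Run:
```python
from h import *
import pickle
s=pickle.load(open("scene0.pkl","rb"));t=pickle.load(open("top0.pkl","rb"))
a=cv2.resize(t["image"][235:310,340:480],None,fx=4,fy=4,interpolation=2)[:, :560]
b=cv2.resize(s["image"][135:255,240:330],None,fx=2.5,fy=2.5,interpolation=2)
c=np.zeros((600,790,3),np.uint8); c[:300,:560]=a; c[:300,560:785]=b
d=cv2.resize(t["image"][235:310,180:340],None,fx=4,fy=4,interpolation=2);c[300:600,:640]=d
cv2.imwrite("pics/crop1.png",c[:,:,::-1])
for n,u,v,z in[("tin",459,268,.185),("can",449,272,.115),("pad",275,292,.028),("fork",200,256,.028),("tray",308,263,.012),("pin",367,251,.125)]:
    print(n,onz(t,u,v,z).round(3))
```

```text
tin [ 0.504 -0.341  0.185]
can [ 0.499 -0.329  0.115]
pad [0.461 0.144 0.028]
fork [0.568 0.354 0.028]
tray [0.541 0.05  0.012]
pin [ 0.56  -0.109  0.125]
```

View pics/crop1.png

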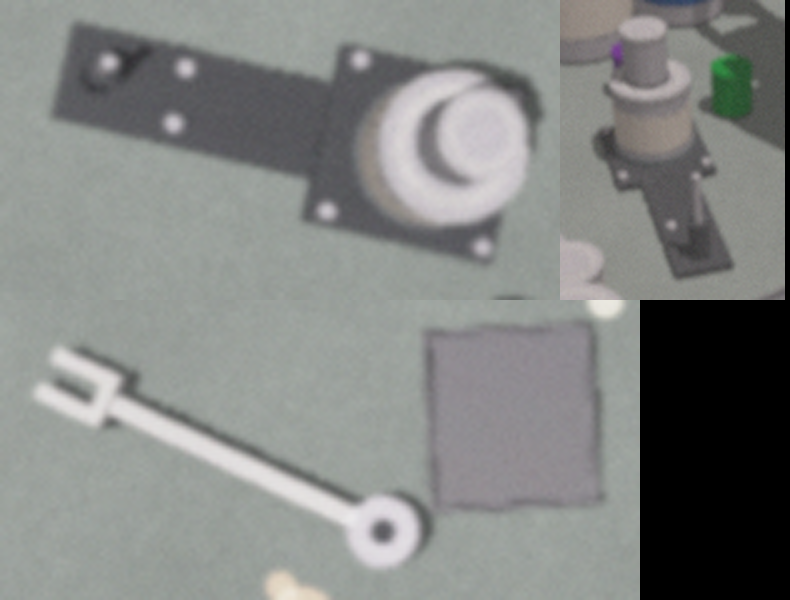

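The crop confirms it: the bare silver tin stands on the clamp can's lid at about (460,267). Lid centre is about (453.5,272), pin about (367,250.5), bar pad about (276,293). The purple and green tins stand elsewhere on the bench. Next I'll take precise measurements with masks.

```bash
cat > m.py <<'E'
from h import *
import pickle
def cnt(m,x0,y0,x1,y1):
    w=np.zeros_like(m);w[y0:y1,x0:x1]=m[y0:y1,x0:x1]
    c,_=cv2.findContours(w,cv2.RETR_EXTERNAL,cv2.CHAIN_APPROX_NONE)
    return max(c,key=cv2.contourArea)
def circ(P):  # algebraic circle
    A=np.c_[2*P,np.ones(len(P))];s=np.linalg.lstsq(A,(P**2).sum(1),rcond=None)[0]
    return s[:2],np.sqrt(s[2]+s[:2]@s[:2])
E
python3 - <<'E'
from m import *
t=pickle.load(open("top0.pkl","rb"))
k=4
big=cv2.resize(t["image"],None,fx=k,fy=k,interpolation=2); hsv=cv2.cvtColor(big,cv2.COLOR_RGB2HSV); V=cv2.GaussianBlur(hsv[...,2],(5,5),0)
w=lambda c:(c.reshape(-1,2)+.5)/k-.5
# lid
m=((V>165)*255).astype(np.uint8)
c=w(cnt(m,1700,980,1900,1190)); P=np.array([onz(t,*p,.115)[:2] for p in c])
left=P[:,1]>-0.325; 
ce,r=circ(P)
for _ in range(6):
    d=np.hypot(*(P-ce).T)-r; g=abs(d)<max(.002,np.median(abs(d))*1.5); ce,r=circ(P[g])
print("lid",ce.round(4),r.round(4),g.mean())
# tin: hough
for nm,(x0,y0,x1,y1),z,rr,lo in[("tin",(1740,990,1880,1150),.185,.028,0),("lid",(1680,970,1900,1200),.115,.05,0),("pad",(1040,1110,1160,1230),.028,.025,0)]:
    pr=rr/np.linalg.norm(onz(t,x0/k,y0/k,z)-onz(t,x0/k+1,y0/k,z))*k
    h=cv2.HoughCircles(V[y0:y1,x0:x1],cv2.HOUGH_GRADIENT,1,200,param1=60,param2=8,minRadius=int(pr*.92),maxRadius=int(pr*1.08))
    if h is not None:
        x,y,q=h[0,0]; print(nm,"hough",(x+x0+.5)/k-.5,(y+y0+.5)/k-.5,q/pr,onz(t,(x+x0+.5)/k-.5,(y+y0+.5)/k-.5,z).round(4))
# bar
c=w(cnt(m,730,960,1160,1230)); P=np.array([onz(t,*p,.028)[:2] for p in c]);
q=cv2.minAreaRect((P*1000).astype(np.float32));print("bar",q)
# tray
m2=((hsv[...,0]>118)&(hsv[...,0]<178)&(hsv[...,1]>8)).astype(np.uint8)*255
for zz,mm in((.012,m2),):
    c=w(cnt(mm,1100,920,1360,1190));P=np.array([onz(t,*p,zz)[:2] for p in c]);print("tray",cv2.minAreaRect((P*1000).astype(np.float32)))
# base plate
m3=((V<95)*255).astype(np.uint8)
c=w(cnt(m3,1390,940,1700,1200));P=np.array([onz(t,*p,.012)[:2] for p in c]);print("plate",cv2.minAreaRect((P*1000).astype(np.float32)))
m4=((V>130)*255).astype(np.uint8);c=w(cnt(m4,1445,985,1490,1020));print("pin",c.mean(0),onz(t,*c.mean(0),.125).round(4),cv2.contourArea((c*4).astype(np.float32)))
E
```

```text
lid [ 0.5    -0.3396] 0.0509 0.852017937219731
tin hough 454.75 269.5 1.0595156262974115 [ 0.5009 -0.3293  0.185 ]
lid hough 453.0 270.75 1.019749340774507 [ 0.5016 -0.34    0.115 ]
pad hough 275.5 292.5 1.0167552595842517 [0.4598 0.1423 0.028 ]
bar ((514.731689453125, 253.06997680664062), (295.65277099609375, 54.287269592285156), 62.42105484008789)
tray ((538.677978515625, 51.4327392578125), (125.84363555908203, 117.88545227050781), 1.4836196899414062)
plate ((532.2587280273438, -186.98777770996094), (201.96083068847656, 92.9860610961914), 79.60437774658203)
pin [366.50245098 250.19852941] [ 0.5625 -0.1079  0.125 ] 243.5
```

Run:
```python
from m import *
t=pickle.load(open("top0.pkl","rb"));s=pickle.load(open("scene0.pkl","rb"))
print("tin top:",onz(t,460,267.8,.185).round(4),"scene:",onz(s,273,147.3,.185).round(4))
print("lid scene px of est.",proj(s,[[.5005,-.3396,.115],[.5625,-.108,.125],[.46,.1425,.028],[.5387,.0514,.012]]).round(1))
k=4
big=cv2.resize(t["image"],None,fx=k,fy=k,interpolation=2);V=cv2.cvtColor(big,cv2.COLOR_RGB2HSV)[...,2]
m=((V>165)*255).astype(np.uint8)
ys,xs=np.nonzero(m[960:1230,730:1160]);P=np.array([onz(t,(x+730.5)/k-.5,(y+960.5)/k-.5,.028)[:2] for x,y in zip(xs,ys)])
o=np.array([.5147,.2531]);d=np.array([-.451,-.892])
for _ in range(4):
    a=(P-o)@d;b=(P-o)@[-d[1],d[0]]
    S=P[(a>-.08)&(a<.085)&(abs(b)<.02)]
    vx=cv2.fitLine((S*1000).astype(np.float32),cv2.DIST_HUBER,0,.01,.01).ravel();d=vx[:2]*np.sign(vx[:2]@d);o=vx[2:]/1000
B=P[abs((P-o)@[-d[1],d[0]])<.03]; a=(B-o)@d; print("dir",d,np.degrees(np.arctan2(*-d[::-1])),"ends",a.min(),a.max())
L=o+d*(a.min()+a.max())/2; print("origin",L,"bal",L+.056*d,"pad",L+.12*d)
# tin edges profile through crop
g=cv2.cvtColor(t["image"],cv2.COLOR_RGB2GRAY)
print(g[268,440:478]);print(g[250:295,460])
```

```text
tin top: [ 0.5048 -0.3433  0.185 ] scene: [ 0.5077 -0.3358  0.185 ]
lid scene px of est. [[276.  166.1]
 [294.5 205.3]
 [376.3 270.3]
 [332.3 265.5]]
dir [-0.44632879 -0.89486903] 63.49161385424394 ends -0.16698605345761033 0.13538848891141658
origin [0.51494722 0.25664634] bal [0.48995281 0.20653368] pad [0.46138776 0.14926206]
[210 210 200 182 151 122 116 121 132 162 186 200 209 207 202 198 198 199
 202 197 201 199 201 199 197 198 198 203 207 201 191 164 129 119 137 150
 157 155]
[118  97  98 130 157 149 144 169 193 202 203 204 201 199 197 196 198 199
 201 199 199 197 200 198 201 203 208 207 202 196 192 201 211 211 210 209
 202 199 181 154 118  95  90 102 130]
```

```bash
python3 -m creep '[{"z":-0.03},{"x":0.037,"y":-0.0087},{"x":0.037,"y":-0.0087},{"x":0.037,"y":-0.0087},{"x":0.037,"y":-0.0087},{"x":0.037,"y":-0.0087},{"x":0.037,"y":-0.0087},{"x":0.037,"y":-0.0087},{"x":0.037,"y":-0.0087},{"x":0.037,"y":-0.0087},{"x":0.037,"y":-0.0087},{"x":0.037,"y":-0.0083}]' -1 60
```

```text
schema error: expected keys x, y, z, wx, wy, wz
```

```bash
python3 -m creep '[{},{},{}]'
python3 - <<'E'
from m import *
s=pickle.load(open("scene0.pkl","rb"));print(proj(s,[[.504,-.3435,.185],[.504,-.3435,.15]]))
f=grab_frame("scene");g=grab_frame("top")
a=cv2.resize(f["image"][100:220,220:340],(400,400),interpolation=2);b=cv2.resize(s["image"][120:200,233:313],(400,400),interpolation=2)
cv2.imwrite("pics/c2.png",np.hstack([a,b])[:,:,::-1])
print(state()["tool_pos"],state()["tcp_rot"])
E
```

```text
[[272.93958095 145.97371741]
 [273.6824245  156.0795987 ]]
[ 0.13170761 -0.53364473  0.23077306] [-3.11747110e+00 -3.78734432e-01 -1.40353067e-04]schema error: expected keys x, y, z, wx, wy, wz
```

View pics/c2.png

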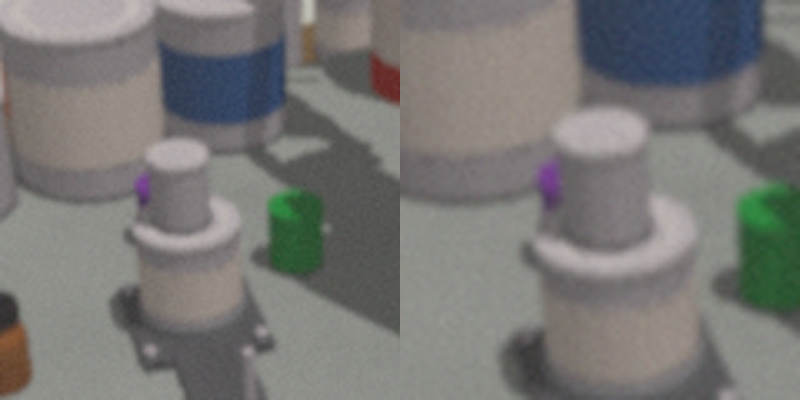

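The arm hasn't moved, because every row needs all six keys. The crop shows the tin's top centre at scene (273,146.4), and my estimate projects to (272.9,146.0), so the two views agree.

```bash
python3 -m creep '[{"x":0,"y":0,"z":-0.03,"wx":0,"wy":0,"wz":0},{"x":0.037,"y":-0.0087,"z":0,"wx":0,"wy":0,"wz":0},{"x":0.037,"y":-0.0087,"z":0,"wx":0,"wy":0,"wz":0},{"x":0.037,"y":-0.0087,"z":0,"wx":0,"wy":0,"wz":0},{"x":0.037,"y":-0.0087,"z":0,"wx":0,"wy":0,"wz":0},{"x":0.037,"y":-0.0087,"z":0,"wx":0,"wy":0,"wz":0},{"x":0.037,"y":-0.0087,"z":0,"wx":0,"wy":0,"wz":0},{"x":0.037,"y":-0.0087,"z":0,"wx":0,"wy":0,"wz":0},{"x":0.037,"y":-0.0087,"z":0,"wx":0,"wy":0,"wz":0},{"x":0.037,"y":-0.0087,"z":0,"wx":0,"wy":0,"wz":0},{"x":0.037,"y":-0.0087,"z":0,"wx":0,"wy":0,"wz":0},{"x":0,"y":0,"z":0,"wx":0,"wy":0,"wz":0}]' -1 60
```

```text
t: 1.7
tool_pos: [0.472, -0.3593, 0.2608]
tcp_rot: [-3.117, -0.384, -0.0]
ft_force: [-1.8, 0.3, 0.1]
opening: 0.999
grasp_force: 0.0
```

```bash
python3 -m creep '[{"x":0.035,"y":-0.0077,"z":0,"wx":0,"wy":0,"wz":0},{"x":0,"y":0,"z":0.02,"wx":0,"wy":0,"wz":0},{"x":0,"y":0,"z":0.02,"wx":0,"wy":0,"wz":0},{"x":0,"y":0,"z":0.02,"wx":0,"wy":0,"wz":0},{"x":0,"y":0,"z":0.02,"wx":0,"wy":0,"wz":0},{"x":0,"y":0,"z":0.02,"wx":0,"wy":0,"wz":0},{"x":0,"y":0,"z":0.023,"wx":0,"wy":0,"wz":0},{"x":0,"y":0,"z":0,"wx":0,"wy":0,"wz":0},{"x":0,"y":0,"z":0,"wx":0,"wy":0,"wz":0}]' -1 60 && python3 -m creep '[{"x":0,"y":0,"z":0,"wx":0,"wy":0,"wz":0},{"x":0,"y":0,"z":0,"wx":0,"wy":0,"wz":0},{"x":0,"y":0,"z":0,"wx":0,"wy":0,"wz":0},{"x":0,"y":0,"z":0,"wx":0,"wy":0,"wz":0},{"x":0,"y":0,"z":0,"wx":0,"wy":0,"wz":0},{"x":0,"y":0,"z":0,"wx":0,"wy":0,"wz":0},{"x":0,"y":0,"z":0,"wx":0,"wy":0,"wz":0},{"x":0,"y":0,"z":0,"wx":0,"wy":0,"wz":0}]' 1 40
```

```text
t: 2.82
tool_pos: [0.5021, -0.3458, 0.1391]
tcp_rot: [3.118, 0.378, 0.001]
ft_force: [-0.7, -0.0, 0.6]
opening: 0.999
grasp_force: 0.0
t: 3.82
tool_pos: [0.5028, -0.3458, 0.1396]
tcp_rot: [3.116, 0.379, 0.002]
ft_force: [-0.3, -0.3, 6.2]
opening: 0.646
grasp_force: 43.0
```

```bash
python3 -m creep '[{"x":0,"y":0,"z":-0.01,"wx":0,"wy":0,"wz":0},{"x":0,"y":0,"z":-0.025,"wx":0,"wy":0,"wz":0},{"x":0,"y":0,"z":-0.025,"wx":0,"wy":0,"wz":0},{"x":0,"y":0,"z":-0.02,"wx":0,"wy":0,"wz":0},{"x":0.004,"y":-0.012,"z":0,"wx":0,"wy":0,"wz":0},{"x":0.009,"y":-0.025,"z":0,"wx":0,"wy":0,"wz":0},{"x":0.009,"y":-0.025,"z":0,"wx":0,"wy":0,"wz":0},{"x":0.009,"y":-0.025,"z":0,"wx":0,"wy":0,"wz":0},{"x":0.009,"y":-0.025,"z":0,"wx":0,"wy":0,"wz":0},{"x":0.009,"y":-0.025,"z":0,"wx":0,"wy":0,"wz":0},{"x":0.009,"y":-0.025,"z":0,"wx":0,"wy":0,"wz":0},{"x":0.009,"y":-0.025,"z":0,"wx":0,"wy":0,"wz":0}]' && python3 -m creep '[{"x":0.009,"y":-0.025,"z":0,"wx":0,"wy":0,"wz":0},{"x":0.009,"y":-0.025,"z":0,"wx":0,"wy":0,"wz":0},{"x":0.009,"y":-0.025,"z":0,"wx":0,"wy":0,"wz":0},{"x":0.009,"y":-0.025,"z":0,"wx":0,"wy":0,"wz":0},{"x":0.009,"y":-0.025,"z":0,"wx":0,"wy":0,"wz":0},{"x":0.009,"y":-0.025,"z":0,"wx":0,"wy":0,"wz":0},{"x":0.009,"y":-0.025,"z":0,"wx":0,"wy":0,"wz":0},{"x":0,"y":-0.012,"z":0,"wx":0,"wy":0,"wz":0},{"x":0,"y":0,"z":0,"wx":0,"wy":0,"wz":0},{"x":0,"y":0,"z":0,"wx":0,"wy":0,"wz":0}]'
```

```text
t: 5.32
tool_pos: [0.5213, -0.1441, 0.2168]
tcp_rot: [-3.116, -0.38, 0.004]
ft_force: [-0.5, -0.6, -2.4]
opening: 0.641
grasp_force: 42.9
t: 6.58
tool_pos: [0.5386, 0.0488, 0.2181]
tcp_rot: [3.118, 0.379, -0.001]
ft_force: [-0.4, -0.4, -2.2]
opening: 0.647
grasp_force: 43.0
```

```bash
python3 -m creep '[{"x":0,"y":-0.0025,"z":0.015,"wx":0,"wy":0,"wz":0},{"x":0,"y":0,"z":0.03,"wx":0,"wy":0,"wz":0},{"x":0,"y":0,"z":0.03,"wx":0,"wy":0,"wz":0},{"x":0,"y":0,"z":0.03,"wx":0,"wy":0,"wz":0},{"x":0,"y":0,"z":0.03,"wx":0,"wy":0,"wz":0},{"x":0,"y":0,"z":0.025,"wx":0,"wy":0,"wz":0},{"x":0,"y":0,"z":0.015,"wx":0,"wy":0,"wz":0},{"x":0,"y":0,"z":0.008,"wx":0,"wy":0,"wz":0},{"x":0,"y":0,"z":0.003,"wx":0,"wy":0,"wz":0},{"x":0,"y":0,"z":0,"wx":0,"wy":0,"wz":0},{"x":0,"y":0,"z":0,"wx":0,"wy":0,"wz":0}]'; python3 -m creep '[{"x":0,"y":0,"z":0.001,"wx":0,"wy":0,"wz":0},{"x":0,"y":0,"z":0.001,"wx":0,"wy":0,"wz":0},{"x":0,"y":0,"z":0,"wx":0,"wy":0,"wz":0}]'
```

```text
t: 7.95
tool_pos: [0.5389, 0.0516, 0.0331]
tcp_rot: [3.118, 0.379, 0.002]
ft_force: [0.3, -0.6, -1.2]
opening: 0.65
grasp_force: 43.0
t: 8.32
tool_pos: [0.5383, 0.0516, 0.0303]
tcp_rot: [-3.119, -0.379, 0.0]
ft_force: [-0.7, -0.1, -2.2]
opening: 0.645
grasp_force: 43.0
```

```bash
python3 -m creep '[{"x":0,"y":0,"z":0.001,"wx":0,"wy":0,"wz":0},{"x":0,"y":0,"z":0,"wx":0,"wy":0,"wz":0}]'; python3 -m creep '[{"x":0,"y":0,"z":0.001,"wx":0,"wy":0,"wz":0},{"x":0,"y":0,"z":0,"wx":0,"wy":0,"wz":0}]'
```

```text
t: 8.57
tool_pos: [0.5383, 0.0516, 0.0292]
tcp_rot: [-3.119, -0.379, 0.0]
ft_force: [-0.2, -0.3, -2.6]
opening: 0.648
grasp_force: 43.0
t: 8.82
tool_pos: [0.5384, 0.0516, 0.0287]
tcp_rot: [3.119, 0.379, 0.0]
ft_force: [-1.6, -0.5, 2.1]
opening: 0.648
grasp_force: 43.5
```

The tin is on the tray floor. I'll open the gripper, wait, and go straight up.

```bash
python3 -m creep '[{"x":0,"y":0,"z":0,"wx":0,"wy":0,"wz":0},{"x":0,"y":0,"z":0,"wx":0,"wy":0,"wz":0},{"x":0,"y":0,"z":0,"wx":0,"wy":0,"wz":0},{"x":0,"y":0,"z":0,"wx":0,"wy":0,"wz":0},{"x":0,"y":0,"z":0,"wx":0,"wy":0,"wz":0},{"x":0,"y":0,"z":-0.01,"wx":0,"wy":0,"wz":0},{"x":0,"y":0,"z":-0.03,"wx":0,"wy":0,"wz":0},{"x":0,"y":0,"z":-0.03,"wx":0,"wy":0,"wz":0},{"x":0,"y":0,"z":-0.03,"wx":0,"wy":0,"wz":0},{"x":0,"y":0,"z":-0.03,"wx":0,"wy":0,"wz":0}]' -1 && python3 -m creep '[{"x":0,"y":0,"z":0,"wx":0,"wy":0,"wz":-10},{"x":0,"y":0,"z":0,"wx":0,"wy":0,"wz":-10},{"x":0,"y":0,"z":0,"wx":0,"wy":0,"wz":-10},{"x":0,"y":0,"z":0,"wx":0,"wy":0,"wz":-10},{"x":0,"y":0,"z":0,"wx":0,"wy":0,"wz":-9.6},{"x":0,"y":0,"z":0,"wx":0,"wy":0,"wz":0},{"x":0,"y":0,"z":0,"wx":0,"wy":0,"wz":0}]'
python3 - <<'E'
from h import *
s=state();r=R.from_rotvec(s["tcp_rot"]).as_matrix();print(r.round(3),s["joint_pos"])
print("yaw",np.degrees(np.arctan2(r[1,0],r[0,0])),"to bar",r.T@(np.array([.4875,.200,.06])-s["tool_pos"]))
E
```

```text
t: 10.07
tool_pos: [0.5383, 0.0516, 0.1601]
tcp_rot: [3.118, 0.379, 0.001]
ft_force: [0.7, 0.7, -0.2]
opening: 0.996
grasp_force: 0.0
t: 10.95
tool_pos: [0.5384, 0.0516, 0.1587]
tcp_rot: [2.675, 1.648, 0.0]
ft_force: [-0.3, 0.1, 0.0]
opening: 1.001
grasp_force: 0.0
[[ 0.45   0.893  0.   ]
 [ 0.893 -0.45  -0.   ]
 [ 0.     0.    -1.   ]] [-1.10800613e-01  3.02124354e-01  1.66249395e+00 -1.82047272e-05
  1.17655735e+00  3.55740950e-01]
yaw 63.269539371967824 to bar [ 0.10966795 -0.11222133  0.09864664]
```

```bash
python3 -m creep '[{"x":0.022,"y":-0.0224,"z":0,"wx":0,"wy":0,"wz":0},{"x":0.022,"y":-0.0224,"z":0,"wx":0,"wy":0,"wz":0},{"x":0.022,"y":-0.0224,"z":0,"wx":0,"wy":0,"wz":0},{"x":0.022,"y":-0.0224,"z":0,"wx":0,"wy":0,"wz":0},{"x":0.0217,"y":-0.0224,"z":0,"wx":0,"wy":0,"wz":0},{"x":0,"y":0,"z":0.03,"wx":0,"wy":0,"wz":0},{"x":0,"y":0,"z":0.03,"wx":0,"wy":0,"wz":0},{"x":0,"y":0,"z":0.03,"wx":0,"wy":0,"wz":0},{"x":0,"y":0,"z":0,"wx":0,"wy":0,"wz":0},{"x":0,"y":0,"z":0,"wx":0,"wy":0,"wz":0}]'
python3 - <<'E'
from h import *
f=grab_frame("scene")
cv2.imwrite("pics/c3.png",cv2.resize(f["image"][190:390,260:480],(770,600),interpolation=2)[:600,:,::-1])
E
```

```text
t: 12.2
tool_pos: [0.4879, 0.1999, 0.0693]
tcp_rot: [2.673, 1.65, 0.002]
ft_force: [0.8, 0.2, 0.8]
opening: 1.001
grasp_force: 0.0
```

View pics/c3.png

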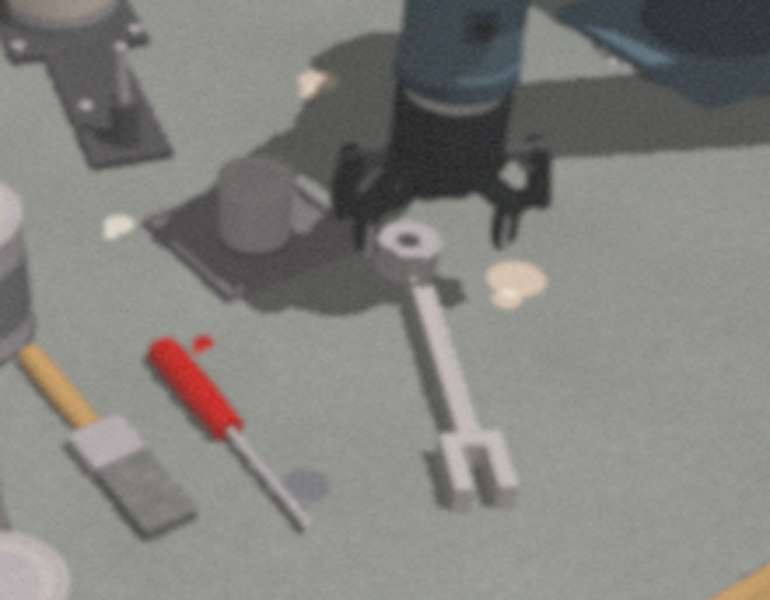

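The tin stands upright in the tray at about crop (257,205). The open fingers straddle the bar's line on the pad side. I'll descend and grip.

```bash
python3 -m creep '[{"x":0,"y":0,"z":0.02,"wx":0,"wy":0,"wz":0},{"x":0,"y":0,"z":0.02,"wx":0,"wy":0,"wz":0},{"x":0,"y":0,"z":0.015,"wx":0,"wy":0,"wz":0},{"x":0,"y":0,"z":0.008,"wx":0,"wy":0,"wz":0},{"x":0,"y":0,"z":0,"wx":0,"wy":0,"wz":0},{"x":0,"y":0,"z":0,"wx":0,"wy":0,"wz":0}]' && python3 -m creep '[{"x":0,"y":0,"z":0,"wx":0,"wy":0,"wz":0},{"x":0,"y":0,"z":0,"wx":0,"wy":0,"wz":0},{"x":0,"y":0,"z":0,"wx":0,"wy":0,"wz":0},{"x":0,"y":0,"z":0,"wx":0,"wy":0,"wz":0},{"x":0,"y":0,"z":0,"wx":0,"wy":0,"wz":0},{"x":0,"y":0,"z":0,"wx":0,"wy":0,"wz":0},{"x":0,"y":0,"z":0,"wx":0,"wy":0,"wz":0},{"x":0,"y":0,"z":0,"wx":0,"wy":0,"wz":0},{"x":0,"y":0,"z":0,"wx":0,"wy":0,"wz":0},{"x":0,"y":0,"z":0,"wx":0,"wy":0,"wz":0},{"x":0,"y":0,"z":0,"wx":0,"wy":0,"wz":0}]' 1 90
```

```text
t: 13.0
tool_pos: [0.4877, 0.1999, 0.0059]
tcp_rot: [2.672, 1.652, 0.002]
ft_force: [0.3, 0.0, 0.2]
opening: 1.0
grasp_force: 0.0
t: 14.38
tool_pos: [0.4876, 0.1998, 0.0058]
tcp_rot: [2.672, 1.652, 0.001]
ft_force: [-0.5, -0.6, 4.5]
opening: 0.164
grasp_force: 89.2
```

```bash
python3 -m creep '[{"x":0,"y":0,"z":-0.01,"wx":0,"wy":0,"wz":0},{"x":0,"y":0,"z":-0.02,"wx":0,"wy":0,"wz":0},{"x":0,"y":0,"z":-0.03,"wx":0,"wy":0,"wz":0},{"x":0,"y":0,"z":-0.03,"wx":0,"wy":0,"wz":0},{"x":0,"y":0,"z":-0.03,"wx":0,"wy":0,"wz":0},{"x":0,"y":0,"z":-0.03,"wx":0,"wy":0,"wz":0},{"x":0,"y":0,"z":-0.03,"wx":0,"wy":0,"wz":0},{"x":0,"y":0,"z":-0.01,"wx":0,"wy":0,"wz":0},{"x":0,"y":0,"z":0,"wx":0,"wy":0,"wz":0},{"x":0,"y":0,"z":0,"wx":0,"wy":0,"wz":0}]'
python3 - <<'E'
from m import *
s=state();r=R.from_rotvec(s["tcp_rot"]).as_matrix()
print(s["wrist_torque"]@r,s["ft_force"])
tgt=np.array([.5005,-.3396])+.064*np.array([.2585,.966]);print("go",tgt,r.T@np.r_[tgt-s["tool_pos"][:2],0])
f=grab_frame("top");g=grab_frame("scene");pickle.dump((f,g),open("lift.pkl","wb"))
h=np.zeros((600,800,3),np.uint8)
h[:300,:800]=cv2.resize(f["image"],(800,600))[200:500]
h[300:,:800]=cv2.resize(g["image"][100:280,220:500],(800,514),interpolation=2)[214:514]
cv2.imwrite("pics/c4.png",h[:,:,::-1])
E
```

```text
t: 15.62
tool_pos: [0.486, 0.1996, 0.1936]
tcp_rot: [-2.671, -1.651, 0.005]
ft_force: [0.0, -0.1, -7.0]
opening: 0.167
grasp_force: 88.4
[ 0.00379993 -0.01692348  0.02303473] [ 0.01942709 -0.06006556 -6.97354446]
go [ 0.517044 -0.277776] [-4.13145802e-01  2.41108033e-01  1.65364544e-04]
```

View pics/c4.png

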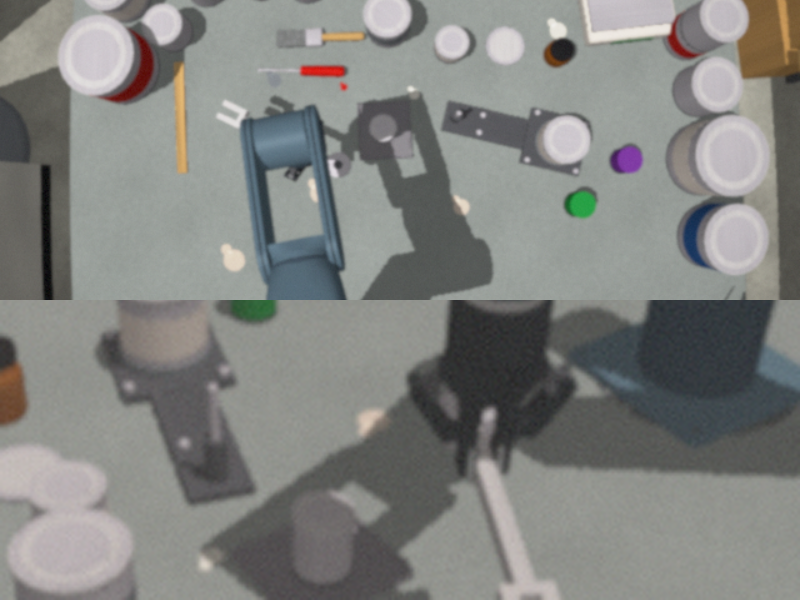

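The bar is held in balance: residual moment is about 0.02 N m and the weight reads 7 N. The tin is upright in the tray and the lid is clear. With the lid unobstructed I'll re-measure the lid, the pin and the pad's offset in the grip.

Run:
```python
from m import *
f,g=pickle.load(open("lift.pkl","rb"));k=4
V=cv2.GaussianBlur(cv2.cvtColor(cv2.resize(f["image"],None,fx=k,fy=k,interpolation=2),cv2.COLOR_RGB2HSV)[...,2],(5,5),0)
w=lambda c:(c.reshape(-1,2)+.5)/k-.5
for th in(155,165,175):
    m=((V>th)*255).astype(np.uint8)
    for n,b,z in(("lid",(1700,980,1910,1200),.115),("pad",(1040,1110,1160,1230),.216),("tin",(1160,1150-50,1290,1210),.074)):
        try:
            c=w(cnt(m,*b));P=np.array([onz(f,*p,z)[:2] for p in c]);ce,r=circ(P)
            for _ in range(6):
                d=np.hypot(*(P-ce).T)-r;q=abs(d)<.0025;ce,r=circ(P[q])
            print(th,n,ce.round(4),r.round(4),q.mean().round(2))
        except Exception as e: print(n,e)
s=state();print(s["tool_pos"],s["joint_pos"])
for p in([.486,.1996,.216],[.457,.142,.216]):print(proj(f,p),proj(g,p))
# fork at top: bright blob
m=((V>165)*255).astype(np.uint8);c=w(cnt(m,860,1120,990,1190)) if 0 else w(cnt(m,680,1110,985,1170));P=np.array([onz(f,*p,.216)[:2] for p in c]);print("fork",cv2.minAreaRect((P*1000).astype(np.float32)))
```

```text
155 lid [ 0.5015 -0.349 ] 0.0612 0.3
155 pad [0.4477 0.1241] 0.0302 0.33
155 tin [0.4449 0.0855] 0.017 0.56
165 lid [ 0.5    -0.3399] 0.0514 0.94
165 pad [0.4495 0.1511] 0.0145 0.26
165 tin [0.4437 0.0732] 0.002 1.0
175 lid [ 0.5    -0.3402] 0.0506 1.0
175 pad [0.4495 0.1499] 0.0146 0.29
tin max() iterable argument is empty
[0.48627901 0.199605   0.19379496] [1.77106484e-01 2.45759940e-01 1.64745509e+00 2.69511051e-05
 1.25135860e+00 6.40487637e-01]
[[247.16499983 280.63357467]] [[388.70234959 228.63162136]]
[[270.40628755 291.69530552]] [[383.24527056 211.9784353 ]]
fork ((485.4357604980469, 359.50732421875), (16.18975067138672, 25.908985137939453), 56.172977447509766)
```

```bash
python3 -m creep '[{"x":-0.007,"y":0.004,"z":0,"wx":0,"wy":0,"wz":0},{"x":-0.014,"y":0.008,"z":0,"wx":0,"wy":0,"wz":0},{"x":-0.02,"y":0.0117,"z":0,"wx":0,"wy":0,"wz":0},{"x":-0.02,"y":0.0117,"z":0,"wx":0,"wy":0,"wz":0},{"x":-0.02,"y":0.0117,"z":0,"wx":0,"wy":0,"wz":0},{"x":-0.02,"y":0.0117,"z":0,"wx":0,"wy":0,"wz":0},{"x":-0.02,"y":0.0117,"z":0,"wx":0,"wy":0,"wz":0},{"x":-0.02,"y":0.0117,"z":0,"wx":0,"wy":0,"wz":0},{"x":-0.02,"y":0.0117,"z":0,"wx":0,"wy":0,"wz":0},{"x":-0.02,"y":0.0117,"z":0,"wx":0,"wy":0,"wz":0},{"x":-0.02,"y":0.0117,"z":0,"wx":0,"wy":0,"wz":0},{"x":-0.02,"y":0.0117,"z":0,"wx":0,"wy":0,"wz":0}]' && python3 -m creep '[{"x":-0.02,"y":0.0117,"z":0,"wx":0,"wy":0,"wz":0},{"x":-0.02,"y":0.0117,"z":0,"wx":0,"wy":0,"wz":0},{"x":-0.02,"y":0.0117,"z":0,"wx":0,"wy":0,"wz":0},{"x":-0.02,"y":0.0117,"z":0,"wx":0,"wy":0,"wz":0},{"x":-0.02,"y":0.0117,"z":0,"wx":0,"wy":0,"wz":0},{"x":-0.02,"y":0.0117,"z":0,"wx":0,"wy":0,"wz":0},{"x":-0.02,"y":0.0117,"z":0,"wx":0,"wy":0,"wz":0},{"x":-0.02,"y":0.0117,"z":0,"wx":0,"wy":0,"wz":0},{"x":-0.02,"y":0.0117,"z":0,"wx":0,"wy":0,"wz":0},{"x":-0.01,"y":0.006,"z":0,"wx":0,"wy":0,"wz":0},{"x":0,"y":0,"z":0,"wx":0,"wy":0,"wz":0}]' && python3 -m creep '[{"x":0,"y":0,"z":0,"wx":0,"wy":0,"wz":-2},{"x":0,"y":0,"z":0,"wx":0,"wy":0,"wz":-4},{"x":0,"y":0,"z":0,"wx":0,"wy":0,"wz":-4},{"x":0,"y":0,"z":0,"wx":0,"wy":0,"wz":-1.6},{"x":0,"y":0,"z":0,"wx":0,"wy":0,"wz":0},{"x":0,"y":0,"z":0,"wx":0,"wy":0,"wz":0},{"x":0,"y":0,"z":0,"wx":0,"wy":0,"wz":0}]'
cat > chk.py <<'E'
from h import *
s=state();r=R.from_rotvec(s["tcp_rot"]).as_matrix()
print("yaw",np.degrees(np.arctan2(r[1,0],r[0,0])),"tilt",r[:,2],"go",r.T@(np.array([.5166,-.2782,.161])-s["tool_pos"]),s["wrist_torque"]@r)
E
python3 chk.py
```

```text
t: 17.23
tool_pos: [0.5033, -0.0575, 0.1953]
tcp_rot: [2.673, 1.651, -0.001]
ft_force: [1.1, -0.4, -5.8]
opening: 0.167
grasp_force: 88.3
t: 18.6
tool_pos: [0.5184, -0.2761, 0.195]
tcp_rot: [-2.673, -1.65, -0.0]
ft_force: [0.4, 1.1, -5.5]
opening: 0.167
grasp_force: 88.3
t: 19.48
tool_pos: [0.5184, -0.2752, 0.1953]
tcp_rot: [-2.492, -1.913, -0.0]
ft_force: [-0.3, 0.2, -5.8]
opening: 0.165
grasp_force: 88.2
yaw 75.03583379944459 tilt [ 3.30902941e-06  4.92297759e-05 -9.99999999e-01] go [-0.00335987 -0.00101135  0.03431562] [ 0.02999944 -0.01453302 -0.01874207]
```

Before lowering, I'll look at the bar over the clamp.

Run:
```python
from m import *
f=grab_frame("top");g=grab_frame("scene");pickle.dump((f,g),open("over.pkl","wb"))
h=np.zeros((600,800,3),np.uint8)
h[:300]=cv2.resize(f["image"][230:305,310:510],None,fx=4,fy=4,interpolation=2)
h[300:,:]=cv2.resize(g["image"][120:240,200:520],(800,300),interpolation=2)
cv2.imwrite("pics/c5.png",h[:,:,::-1])
s=state();tp=s["tool_pos"];r=R.from_rotvec(s["tcp_rot"]).as_matrix()
d=-r[:,0]; z=.028+tp[2]-.0058
c=np.r_[tp[:2],z]
for n,a in(("pad",.064),("fork",-.181),("forkend",-.201)):
    print(n,(c+d*a).round(4),"top",proj(f,c+d*a).round(1),"scene",proj(g,c+d*a).round(1))
```

```text
pad [ 0.5019 -0.3371  0.2175] top [[460.5 268.2]] scene [[273.8 137. ]]
fork [ 0.5652 -0.1004  0.2175] top [[366.3 245.8]] scene [[293.7 178.2]]
forkend [ 0.5703 -0.0811  0.2175] top [[358.5 243.9]] scene [[295.6 182.1]]
```

View pics/c5.png

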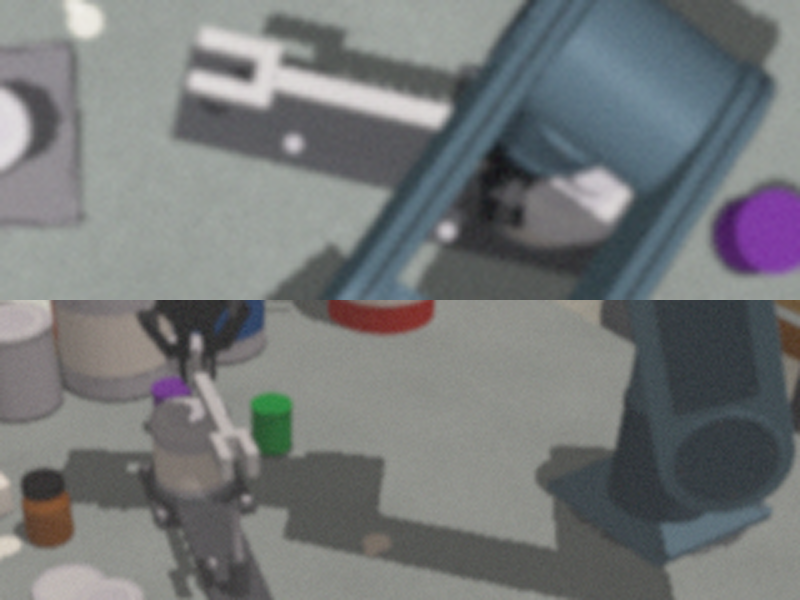

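The top crop shows the fork's end at about (359,245), against a predicted (358.5,243.9). I'll fit the fork and shaft numerically.

Run:
```python
from m import *
f,g=pickle.load(open("over.pkl","rb"));k=4
hsv=cv2.cvtColor(cv2.resize(f["image"],None,fx=k,fy=k,interpolation=2),cv2.COLOR_RGB2HSV);V=hsv[...,2]
x0,y0=1415,935
L=np.array([.500,-.340]);u=np.array([.2601,.9656]);n=np.array([-u[1],u[0]])
for th in(150,165):
    m=((V>th)*255).astype(np.uint8)
    c=cnt(m,x0,y0,1690,1060);M=np.zeros_like(m);cv2.drawContours(M,[c],-1,255,-1);M&=m
    ys,xs=np.nonzero(M);P=np.array([onz(f,(x+.5)/k-.5,(y+.5)/k-.5,.2175)[:2] for x,y in zip(xs,ys)])
    a=(P-L)@u;b=(P-L)@n
    print(th,"fork end along",np.percentile(a,[99,100]).round(4),"min",a.min().round(4))
    for lo,hi in((.14,.16),(.16,.18),(.18,.2),(.225,.26)):
        q=b[(a>lo)&(a<hi)]; 
        if len(q):print((lo,hi),"lat",q.min().round(4),q.max().round(4),((q.min()+q.max())/2).round(4),q.mean().round(4))
```

```text
150 fork end along [0.2829 0.287 ] min 0.1055
(0.14, 0.16) lat -0.0093 0.008 -0.0006 -0.0005
(0.16, 0.18) lat -0.009 0.0082 -0.0004 -0.0004
(0.18, 0.2) lat -0.0211 0.0083 -0.0064 -0.0001
(0.225, 0.26) lat -0.0366 0.0209 -0.0078 -0.0069
165 fork end along [0.2695 0.272 ] min 0.1064
(0.14, 0.16) lat -0.0084 0.0073 -0.0006 -0.0005
(0.16, 0.18) lat -0.0081 0.0073 -0.0004 -0.0004
(0.18, 0.2) lat -0.0077 0.0076 -0.0001 -0.0001
(0.225, 0.26) lat -0.0245 0.0201 -0.0022 -0.0025
```

The bar already lies on the lid–pin line, and the pad is about 4 mm short of the lid centre. I'll correct that and lower to 4 cm.

```bash
python3 -m creep '[{"x":-0.004,"y":0,"z":0.004,"wx":0,"wy":0,"wz":0},{"x":0,"y":0,"z":0.01,"wx":0,"wy":0,"wz":0},{"x":0,"y":0,"z":0.01,"wx":0,"wy":0,"wz":0},{"x":0,"y":0,"z":0.006,"wx":0,"wy":0,"wz":0},{"x":0,"y":0,"z":0.004,"wx":0,"wy":0,"wz":0},{"x":0,"y":0,"z":0,"wx":0,"wy":0,"wz":0},{"x":0,"y":0,"z":0,"wx":0,"wy":0,"wz":0},{"x":0,"y":0,"z":0,"wx":0,"wy":0,"wz":0},{"x":0,"y":0,"z":0,"wx":0,"wy":0,"wz":0},{"x":0,"y":0,"z":0,"wx":0,"wy":0,"wz":0}]'; python3 chk.py;  python3 - <<'E'
from m import *
g=grab_frame("scene")
h=cv2.resize(g["image"][120:240,230:390],None,fx=5,fy=5,interpolation=2)
cv2.imwrite("pics/c6.png",h[:,:,::-1]);print(state()["qvel"])
E
```

```text
t: 20.82
tool_pos: [0.5175, -0.2791, 0.1614]
tcp_rot: [2.491, 1.914, 0.0]
ft_force: [-0.5, 0.4, -6.4]
opening: 0.164
grasp_force: 88.2
yaw 75.0553668202533 tilt [ 1.76819277e-04 -1.28085648e-04 -9.99999976e-01] go [ 0.0006949  -0.00107191  0.0004267 ] [0.01934914 0.01520762 0.02378798]
[ 0.00148044  0.00092991  0.00188908  0.00071131  0.00193561 -0.00114779]
```

View pics/c6.png

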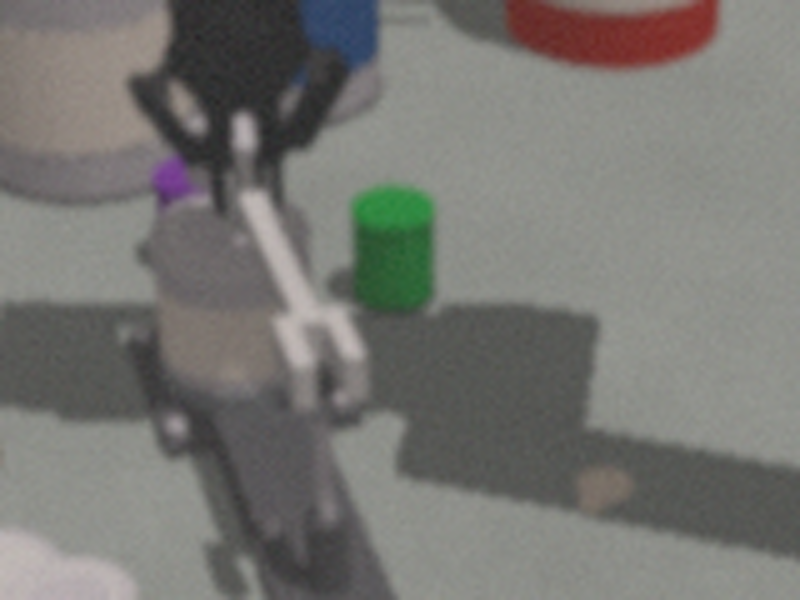

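The crop shows the bar level and clear of the lid. The fork tips at about scene (296,193) match the predicted position to about 1.5 px, the pad is over the lid, and the arm is still. I'm handing the job in.

```bash
python3 -c "
from cell import finish_job
print(finish_job())"
```

```text
the job is handed in; nothing more can be done
None
```

The job is handed in at about 21 s, with no verdict shown: the small tin stands upright in the drip tray, and the clamp bar is held still and level to within about a degree, its pad about 4 cm above the lid and its fork above the pin.

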